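# Power up the yard-camera remote and swing the camera

## Robot

A 6-joint arm with a two-finger parallel gripper is mounted at the origin on the work surface. World frame = base frame: x ahead of the robot, y to its left, z up, the work surface at z = 0. Lengths are in m, angles in rad, forces in N, time in s.
With the tool pointing down it reaches from about 0.375 to 0.9 m from the base axis. Payload 3.1 kg.
Tool frame: the origin (TCP) lies at the very end of the fingers, on their centre line; the grasp point (between the pads) lies 19 mm behind it; z points along the fingers, y is the line along which they close (so a half turn about z gives the same grasp; the last joint's range is limited). The gripper opens to 85 mm and grips with 20 to 120 N. Pads are 22 mm wide; open, the fingers measure 114 mm over their backs; the gripper's body (76 mm by 85 mm) begins 54 mm behind the grasp point. The pads swing forward as they close: fully open they stand 13 mm farther back than shut.
Start: joints at [0.926, 0.527, 1.433, -0, 1.181, -0.178], TCP at [0.281, 0.558, 0.231] pointing down, gripper open.
Joint ranges: [-3.08, 3.08], [-0.75, 2.2], [0.22, 2.44], [-1.43, 4.57], [0, 2.65], [-2.85, 2.85]. Speed limits (rad/s): [2.79, 2.79, 3.14, 3.14, 3.14, 3.14].

## Interface

Orientations are given as a unit quaternion [x, y, z, w].
In Python, from station import manip gives the robot as it stands.
- The arm moves only by the shell command python3 -m handwheel 'ROWS' [FORCE]. ROWS is JSON, a list of rows, each a list of 7 numbers: the shift along the world's x, y, z in mm, then the turn, a rotation vector about the world's x, y, z in degrees, then the opening, from 0 (shut) to 1 (fully open). A call has exactly 10 rows; each row shifts and turns the commanded pose from where the row before left it; what a row does not reach is not made up. A row lasts 1/8 s, in which the tool goes at most 62.5 mm and 10.7 degrees, less where a joint would pass 70% of its speed; a pose out of reach is approached as far as the arm can. A call is refused whole if a number of a shift passes 62.5 or a number of a turn 10.7, either way. A call with a gripper value outside its range is refused whole. The fingers move at their own pace and stop on an object; FORCE is the grip in N (left out, the last holds). Time passes only in rows, so rows that do not move let the fingers close, or fill a call up. It gives the time, the measured TCP pose, the force, the opening and the grip force at its end, in the units of the state.
- manip.sense(): the state, without advancing time (a new reading comes with each control period).
- manip.snapshot(name): name is "side" or "top"; returns the picture (384x512x3 uint8, red, green, blue); there is no depth.
- manip.get_calibration(name): a dict with "K" (3x3 intrinsics, pixels), "k1" (the pictures are not rectified: a ray, as slopes to the right and down, at radius r is drawn at 1 + k1 r^2 times it, then the intrinsics apply), "rvec" (rotation vector, rad) and "tvec" (3), from world to camera coordinates, as OpenCV has them. Camera axes: x right, y down, z forward; pixel columns grow to the right and rows downward; lengths in m; the calibration is good to about 2 mm. A picture is of the moment at which its call begins. get_calibration takes no time and is no camera call.
- manip.sign_off(): hands the job in; it is judged then, once.
The state is a dict: "t": time; "q": joint angles; "qd": joint speeds; "tau": joint torques, N m; "tcp_pos": TCP position; "tool_rot": TCP orientation; "force": force on the tool from outside, world axes, zero at the start; "ft_torque": the same for the moment, N m; "finger_gap": opening from 0.0 (shut) to 1.0 (fully open); "gripper_force": force on a finger pad.
Only numpy, scipy, OpenCV 4.12 (cv2) and the standard library are available. Lean on these libraries where they do the work, as an engineer would, in place of code of your own. Each camera call takes 0.05 s, during which the arm holds its last target. There are 200 camera calls.

## Task

Get the yard-camera remote going: find the yellow battery pack among the clutter, lay it flat in the remote's open drawer without dropping it, and push the drawer fully home until it clicks. Then tilt the joystick nearly as far as it goes straight towards the green dot, hold it there for two seconds, and let it spring back upright. Never tilt it towards a white dot, and leave everything else on the shelf where it is.

Things in the scene. Friction and masses are not known exactly. Their poses are not given: they have to be found in the camera images.
- console: The camera remote, a grey box 180 (x) x 200 (y) x 75 mm high, screwed to the shelf. Origin: centre of its underside; +z up; its front, with the drawer, faces its own -x. A black rod aerial (8 mm thick, top 134 mm above the shelf) stands at x=+75, y=+85 mm; a small red lamp is at the front left of the top.
- drawer (a joint): How far the blue-fronted battery drawer stands open, in m: 0 = fully home, at most 0.11; it slides along the console's x axis and opens to the console's -x. Sliding friction about 1 N; over the last 11 mm a sprung ball resists with about 4 N until 4 mm from home, then it snaps the drawer home and keeps it there.
- drawer_in (a point): Centre of the drawer's inner floor, 11 mm above the shelf; axes as the console's; moves with the drawer. Inside, the drawer is 97 mm (x) by 100 mm (y); side and back walls rise 16 mm above this floor, the front panel 48 mm. The console hides what is behind its front face (x=-90 mm in the console's frame), and the bay's roof is 49 mm above this floor.
- drawer_front (a point): Centre of the outer face of the drawer's blue front panel, 34 mm above the shelf. The panel is flat, 8 mm thick, 114 mm wide, reaching from 9 to 59 mm above the shelf, with no handle (its black strip is only a mark); the outer face points to the console's -x. 48.5 + 8 mm in front of drawer_in.
- stick_pivot (a point): Pivot of the joystick, on the console's top (75 mm above the shelf), x=+25, y=0 in the console's frame. A rubber boot 54 mm wide, 12 mm high surrounds it.
- stick_knob (a point): Centre of the joystick's orange ball knob, 26 mm in diameter, 58 mm from the pivot on a 10 mm shaft; 133 mm above the shelf when upright.
- stick_fore (a joint): Joystick tilt about the console's y axis, rad: 0 upright, positive = knob leans to the console's +x, limits +-0.45. A spring centres it (0.3 N m/rad, about 2 N at the knob at full tilt).
- stick_side (a joint): Joystick tilt about the console's x axis, rad: 0 upright, positive = knob leans to the console's +y, limits +-0.45; same spring.
- dot_green: The green dot, a flat disc 16 mm across on the console's top, 48 mm from the stick's pivot; it lies on the +x, -x, +y or -y side of the stick (it varies). Origin: disc underside centre.
- dot_white_a: A white dot, like the green one, on one of the other three sides of the stick.
- dot_white_b: A white dot, like the others.
- dot_white_c: A white dot, like the others.
- battery: Yellow battery pack with a black band, a block 64 (x) x 40 (y) x 36 mm (z), 0.13 to 0.25 kg, lying loose on the shelf. Origin: centre of its underside.
- jar: Empty glass preserving jar with a lever clamp lid, 80 mm across (wire to 46 mm from the axis at -x), 110 mm high, standing beside the drawer. Origin: centre of its underside.
- torch: Aluminium torch lying along its x, 128 mm long (x -62 to +66), head 36 mm thick at +x, body 24 mm. Origin: on the shelf under its middle. It lies beside the drawer.
- pot: Terracotta pot, 80 mm across, 68 mm high. Origin: centre of its underside.
- tin: Green tin, 68 mm across, 66 mm high. Origin: centre of its underside.
- hook: Steel wall hook lying flat, about 90 (x) x 50 (y) mm, 11 mm thick. Origin: on the shelf near its middle.
- glue: Slim blue bottle of glue with a red cap, 48 mm across, 140 mm high, standing close by one corner of the battery pack (it hinders a wide gripper). Origin: centre of its underside.
- padlock: Brass padlock lying flat, about 42 x 38 mm, 16 mm thick, near the opposite corner of the battery pack. Origin: on the shelf near its middle.
Things that resemble listed ones, but are neither listed nor needed, are in the scene too. What is meant by the battery is not blue, purple or turquoise, and is the larger of those in its own colour.

How it is judged:
On the way, in this order (a step that is already met when the one before it is completed fails the run):
1. the battery pack lies flat in the drawer, let go (x of battery in the frame of drawer_in between -0.048 and 0.048 m and y of battery in the frame of drawer_in between -0.05 and 0.05 m and z of battery in the frame of drawer_in below 0.006 m and angle between battery's own z axis and vertical below 0.12 rad and contact force between the fingers and battery below 0.1 N), for 0.2 s.
2. the drawer, with the pack in it, is fully home (value of joint drawer below 0.003 m and x of battery in the frame of drawer_in between -0.048 and 0.048 m and y of battery in the frame of drawer_in between -0.05 and 0.05 m and z of battery in the frame of drawer_in below 0.006 m and angle between battery's own z axis and vertical below 0.12 rad), for 0.2 s.
3. with the drawer home, the stick is tilted towards the green dot and held (horizontal distance between stick_knob and dot_green below 0.031 m and value of joint drawer below 0.003 m), for 1.5 s.
At the end, for the whole second after the job is handed in: Battery flat in the drawer (0.12 rad, under 6 mm off its floor), drawer under 3 mm open, stick back within 0.08 rad of upright, every bystander within 30 mm of its start; before that the knob was held 1.5 s within 31 mm (from above) of the green dot (0.3 rad tilt straight at it) (all of step 2 and value of joint stick_fore between -0.08 and 0.08 rad and value of joint stick_side between -0.08 and 0.08 rad and linear speed of battery below 0.02 m/s and distance of each of jar, torch, pot, tin, hook, glue, padlock from where it was at the start of the episode below 0.03 m); the robot touches nothing.
It fails at once if the stick is tilted towards a white dot (knob centre within 31 mm of it, seen from above) (horizontal distance between stick_knob and dot_white_a below 0.031 m or horizontal distance between stick_knob and dot_white_b below 0.031 m or horizontal distance between stick_knob and dot_white_c below 0.031 m).
It fails at once if the battery pack is dropped into the drawer from more than 30 mm (x of battery in the frame of drawer_in between -0.048 and 0.048 m and y of battery in the frame of drawer_in between -0.05 and 0.05 m and z of battery in the frame of drawer_in between 0.03 and 0.3 m and contact force between the fingers and battery below 0.05 N).
It fails at once if a bystander is pushed more than 30 mm from its place (distance of any of jar, torch, pot, tin, hook, glue, padlock from where it was at the start of the episode above 0.03 m).
It fails at once if a standing bystander is tipped over (angle between any of jar, pot, tin, glue's own z axis and vertical above 0.5 rad).
It also fails if it takes over 72 s, if anything falls off the work surface, if the arm or the gripper's body presses on something with over 40 N, if the wrist force passes 120 N, or if a joint passes its speed limit or range.

## Working session

There is one attempt and no reset: what is moved stays moved. The work goes in short steps, Python scripts to look and compute and a shell command to move; the robot and the scene stay as the last step left them, time stands still between calls to the robot, and variables do not carry over. Pictures are saved under pics/ and viewed, at most 11 in all, crops included, and the job is handed in when it is done.

```bash
mkdir -p pics; cat > h.py <<'E'
import numpy as np, cv2
from station import manip
def ray(cam,u,v):
    c=manip.get_calibration(cam);K=np.array(c["K"]);R,_=cv2.Rodrigues(np.array(c["rvec"],float));t=np.array(c["tvec"],float).ravel()
    d=np.array([float(c["k1"]),0,0,0,0.])
    p=cv2.undistortPoints(np.array([[[u,v]]],float),K,d)[0,0]
    return -R.T@t, R.T@np.array([p[0],p[1],1])
def at(cam,u,v,z):
    o,d=ray(cam,u,v); return (o+d*(z-o[2])/d[2]).round(4)
def proj(cam,P):
    c=manip.get_calibration(cam)
    return cv2.projectPoints(np.array(P,float).reshape(-1,1,3),np.array(c["rvec"],float),np.array(c["tvec"],float),np.array(c["K"],float),np.array([float(c["k1"]),0,0,0,0.]))[0].reshape(-1,2).round(1)
def snap(cam,name,crop=None,s=1):
    im=manip.snapshot(cam)[:,:,::-1]
    cv2.imwrite(f"pics/raw_{name}.png",im)
    if crop: x0,y0,x1,y1=crop; im=im[y0:y1,x0:x1]
    cv2.imwrite(f"pics/{name}.png",cv2.resize(np.ascontiguousarray(im),None,fx=s,fy=s,interpolation=cv2.INTER_CUBIC))
E
python3 - <<'E'
from h import *
snap("top","top0",s=1.5); snap("side","side0",s=1.5)
for c in("top","side"): print(ray(c,256,192))
E
```

```text
(array([ 0.32983335, -0.01694511,  1.48218192]), array([ 0.14249123, -0.01938325, -0.98978147]))
(array([ 0.18772121, -0.89426963,  0.81277245]), array([ 0.28214346,  0.74446746, -0.60535304]))
```

View pics/top0.png

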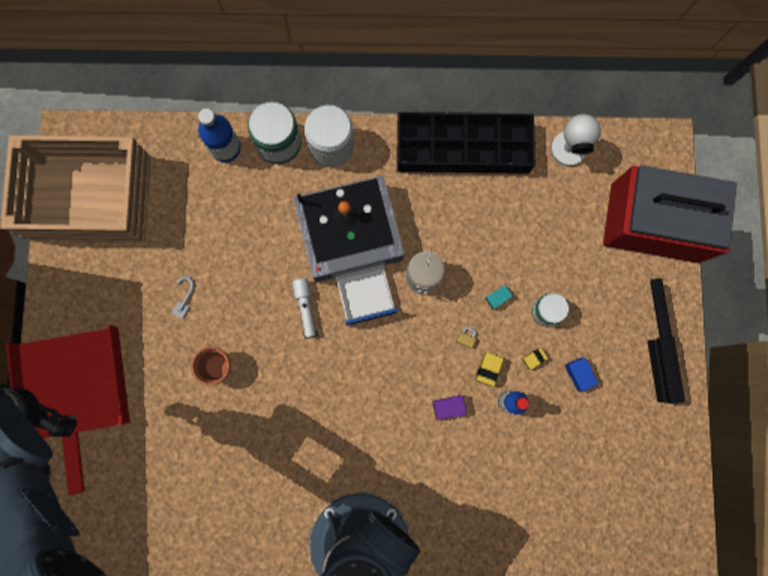

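View pics/side0.png

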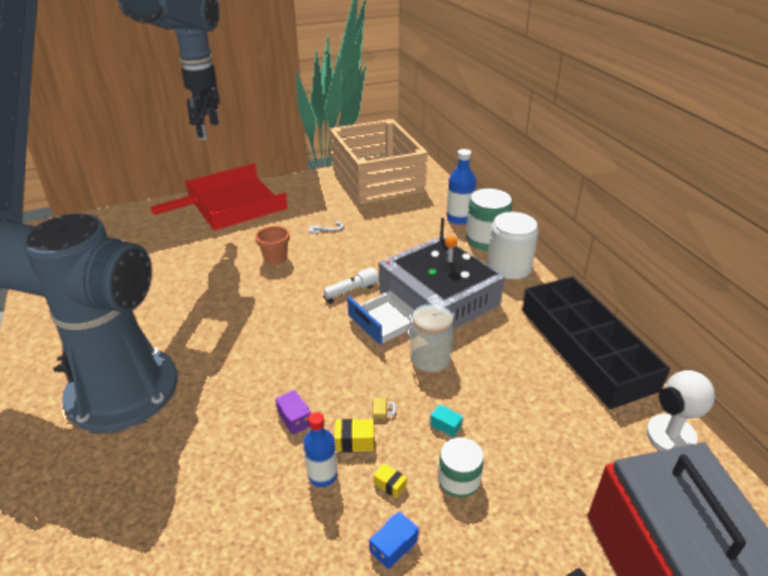

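The top view (1.5x) shows these candidates: large yellow with black band (490,369), small yellow (536,359), purple (450,407), blue (582,374), turquoise (499,297). I choose the large yellow one. The glue is at (516,403), the padlock at (467,338) and the drawer at (366,293). The green dot (351,236) is on the drawer side (console -x) of the knob (344,208). Next are the close crops.

```bash
python3 - <<'E'
import cv2,numpy as np
im=cv2.imread("pics/raw_top0.png")
a=cv2.resize(im[210:285,280:380],None,fx=8,fy=8,interpolation=cv2.INTER_CUBIC); cv2.imwrite("pics/bat.png",a)
b=cv2.resize(im[112:232,190:300],None,fx=5,fy=5,interpolation=cv2.INTER_CUBIC); cv2.imwrite("pics/con.png",b)
E
```

```text
(no output)
```

View pics/bat.png

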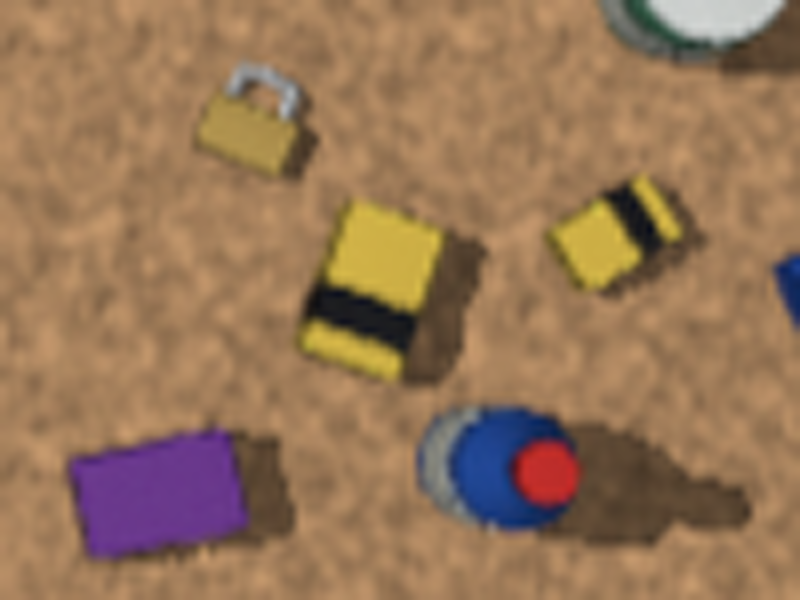

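View pics/con.png

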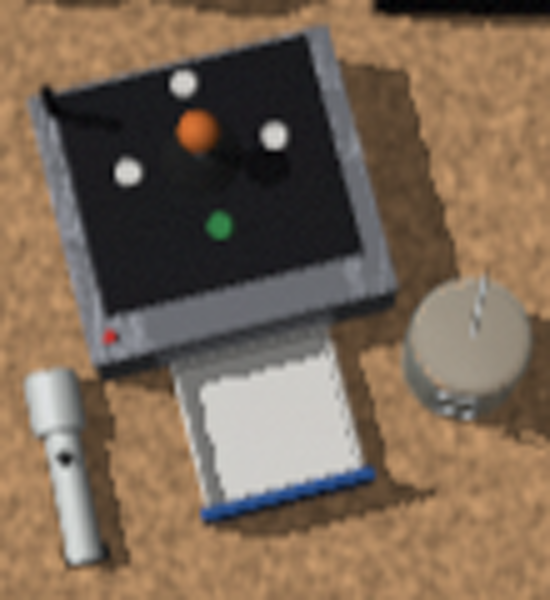

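The bat crop confirms the larger yellow pack, with its top corners at (350,203), (443,233), (403,380), (302,348). The glue stands at lower right and the padlock at upper left. The con crop shows the green dot at (219,225), the white dots at (183,83), (128,172) and (274,135), and the blue front's top edge from (204,515) to (374,473).

```bash
python3 - <<'E'
from h import *
B=lambda u,v,z:at("top",u/8+280-.44,v/8+210-.44,z)
C=lambda u,v,z:at("top",u/5+190-.4,v/5+112-.4,z)
for p in [(350,203),(443,233),(403,380),(302,348)]: print("bat",B(*p,.036))
print("glue cap",B(547,473,.14)); print("padlock",B(248,125,.01), B(205,148,.016),B(278,172,.016))
g=C(219,225,.075);w=C(183,83,.075);l=C(128,172,.075);r=C(274,135,.075)
print(g,w,l,r); piv=(g+w+l+r)/4
ux=(w-g)+np.array([(l-r)[1],-(l-r)[0],0]); yaw=np.arctan2(ux[1],ux[0]); print("piv",piv,"yaw",np.degrees(yaw))
c,s=np.cos(yaw),np.sin(yaw);X=np.array([c,s]);Y=np.array([-s,c])
o=piv[:2]-.025*X
for n,p in (("frL",C(204,513,.059)),("frR",C(374,472,.059)),("jar",C(470,335,.11)),("torchtail",C(85,555,.012)),("torchhead",C(52,375,.018)),("conFL",C(97,357,.075)),("conFR",C(395,291,.075))): print(n,p,"console:",((p[:2]-o)@X).round(4),((p[:2]-o)@Y).round(4))
s_=manip.sense();print(s_["tcp_pos"],s_["tool_rot"],s_["t"])
E
```

```text
bat [ 0.4022 -0.2616  0.036 ]
bat [ 0.3907 -0.2986  0.036 ]
bat [ 0.3325 -0.2818  0.036 ]
bat [ 0.3446 -0.2419  0.036 ]
glue cap [ 0.2992 -0.3151  0.14  ]
padlock [ 0.4347 -0.2248  0.01  ] [ 0.4247 -0.2064  0.016 ] [ 0.4153 -0.2359  0.016 ]
[0.6454 0.0286 0.075 ] [0.7385 0.0533 0.075 ] [0.6793 0.0873 0.075 ] [ 0.7048 -0.0057  0.075 ]
piv [0.692    0.040875 0.075   ] yaw 15.096087280437102
frL [0.4628 0.0355 0.059 ] console: -0.1977 0.0545
frR [ 0.4902 -0.0719  0.059 ] console: -0.1992 -0.0563
jar [ 0.5702 -0.1286  0.11  ] console: -0.1367 -0.1319
torchtail [0.4388 0.1142 0.012 ] console: -0.2004 0.1367
torchhead [0.5562 0.1383 0.018 ] console: -0.0807 0.1294
conFL [0.5593 0.1042 0.075 ] console: -0.0866 0.0957
conFR [ 0.6041 -0.0838  0.075 ] console: -0.0923 -0.0975
[0.28028673 0.55790801 0.23041092] [ 2.30804560e-01  9.72999623e-01 -9.09776561e-04 -4.00938899e-04] 0.1
```

```bash
python3 -m handwheel '[[17,-56,0,0,0,1,1],[17,-56,0,0,0,1,1],[17,-56,0,0,0,1,1],[17,-56,0,0,0,1,1],[17,-56,0,0,0,1,0.75],[17,-56,0,0,0,1,0.75],[17,-56,0,0,0,1,0.75],[17,-56,0,0,0,1,0.75],[17,-56,0,0,0,1,0.75],[17,-56,0,0,0,0,0.75]]' 50 && python3 -m handwheel '[[-8,-34,0,0,0,0,0.75],[-9,-34,0,0,0,0,0.75],[-9,-34,0,0,0,0,0.75],[-9,-34,0,0,0,0,0.75],[-9,-34,0,0,0,0,0.75],[-9,-34,0,0,0,0,0.75],[-9,-34,0,0,0,0,0.75],[-9,-34,0,0,0,0,0.75],[0,0,-20,0,0,0,0.75],[0,0,0,0,0,0,0.75]]'
python3 - <<'E'
from h import *
from scipy.spatial.transform import Rotation as R
s=manip.sense();y=R.from_quat(s["tool_rot"]).as_matrix()[:,1];print(np.degrees(np.arctan2(y[1],y[0])),s["q"])
E
```

```text
t: 1.35
tcp_pos: [0.4508, -0.0035, 0.2312]
tool_rot: [0.154, 0.988, 0.0, -0.0]
force: [0.1, 0.6, -0.5]
finger_gap: 0.748
gripper_force: 0.0
t: 2.6
tcp_pos: [0.3785, -0.2729, 0.21]
tool_rot: [0.154, 0.988, 0.001, -0.002]
force: [-1.0, -0.8, 0.5]
finger_gap: 0.749
gripper_force: 0.0
72.25384446672066 [-8.64834162e-01  3.49436632e-01  1.83926049e+00  5.37406002e-05
  9.57248206e-01 -2.12593697e+00]
```

```bash
python3 -m handwheel '[[-4,0,-20,0,0,0,0.75],[0,0,-20,0,0,0,0.75],[0,0,-20,0,0,0,0.75],[0,0,-20,0,0,0,0.75],[0,0,-20,0,0,0,0.75],[0,0,-20,0,0,0,0.75],[0,0,-20,0,0,0,0.75],[0,0,-20,0,0,0,0.75],[0,0,0,0,0,0,0.75],[0,0,0,0,0,0,0.75]]'
python3 - <<'E'
from h import *
snap("side","s1",(160,220,340,360),4)
E
```

```text
t: 3.85
tcp_pos: [0.3762, -0.2737, 0.052]
tool_rot: [0.153, 0.988, -0.0, 0.0]
force: [0.1, 0.6, 0.8]
finger_gap: 0.751
gripper_force: 0.0
```

View pics/s1.png

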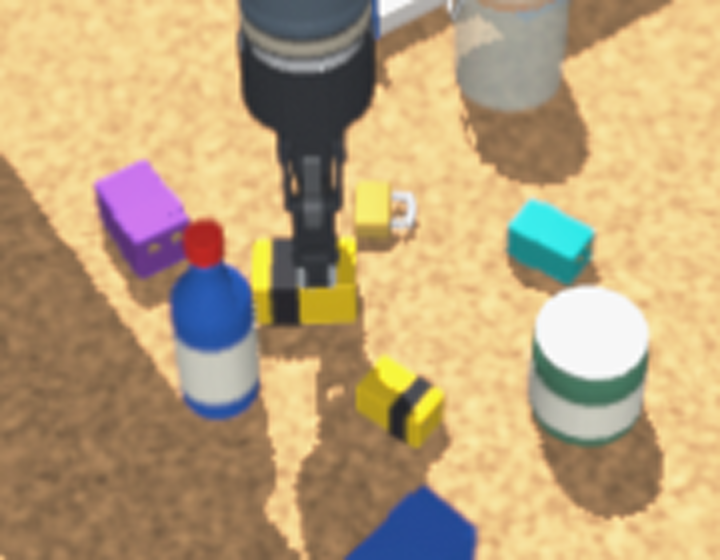

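The side crop shows the fingers straddling the pack near (315,270), slightly off centre on the padlock side. The glue (215,340) and padlock (375,210) are both clear. Now I descend and grip.

```bash
python3 -m handwheel '[[0,0,-12,0,0,0,0.75],[0,0,-12,0,0,0,0.75],[0,0,-12,0,0,0,0.75],[0,0,-10,0,0,0,0.75],[0,0,0,0,0,0,0.75],[0,0,0,0,0,0,0],[0,0,0,0,0,0,0],[0,0,0,0,0,0,0],[0,0,0,0,0,0,0],[0,0,0,0,0,0,0]]' 50 && python3 -m handwheel '[[0,0,0,0,0,0,0],[0,0,0,0,0,0,0],[0,0,0,0,0,0,0],[0,0,5,0,0,0,0],[0,0,15,0,0,0,0],[0,0,20,0,0,0,0],[0,0,20,0,0,0,0],[0,0,20,0,0,0,0],[0,0,20,0,0,0,0],[0,0,20,0,0,0,0]]'
```

```text
t: 5.15
tcp_pos: [0.3758, -0.2737, 0.0056]
tool_rot: [0.154, 0.988, -0.0, 0.0]
force: [-0.3, -0.1, 4.9]
finger_gap: 0.46
gripper_force: 50.6
t: 6.4
tcp_pos: [0.3754, -0.2733, 0.1267]
tool_rot: [0.154, 0.988, -0.0, 0.0]
force: [0.4, -0.6, -1.7]
finger_gap: 0.465
gripper_force: 50.2
```

```bash
python3 -m handwheel '[[12,20,0,0,0,3.3,0],[18,30,0,0,0,3.3,0],[18,30,0,0,0,3.3,0],[18,30,0,0,0,3.3,0],[18,30,0,0,0,3.3,0],[18,30,0,0,0,3.3,0],[18,30,0,0,0,3.3,0],[18,30,0,0,0,3.3,0],[18,30,0,0,0,3.3,0],[8,13,0,0,0,3.2,0]]' && python3 -m handwheel '[[0,0,-10,0,0,0,0],[0,0,-10,0,0,0,0],[0,0,-10,0,0,0,0],[0,0,-10,0,0,0,0],[0,0,0,0,0,0,0],[0,0,0,0,0,0,0],[0,0,0,0,0,0,0],[0,0,0,0,0,0,0],[0,0,0,0,0,0,0],[0,0,0,0,0,0,0]]'
python3 - <<'E'
from h import *
from scipy.spatial.transform import Rotation as R
s=manip.sense();y=R.from_quat(s["tool_rot"]).as_matrix()[:,1];print(np.degrees(np.arctan2(y[1],y[0])))
a=manip.snapshot("top")[112:232,190:300,::-1];b=manip.snapshot("side")[120:240,210:350,::-1]
f=lambda i:cv2.resize(np.ascontiguousarray(i),None,fx=3.2,fy=4.0*.8,interpolation=cv2.INTER_CUBIC)
cv2.imwrite("pics/p2.png",np.hstack([f(a),f(b)]))
E
```

```text
t: 7.65
tcp_pos: [0.54, 0.001, 0.1259]
tool_rot: [-0.135, 0.991, -0.0, 0.0]
force: [-0.1, 0.5, -1.3]
finger_gap: 0.462
gripper_force: 50.4
t: 8.9
tcp_pos: [0.5397, -0.0006, 0.0854]
tool_rot: [-0.132, 0.991, -0.0, 0.0]
force: [-0.2, 0.6, -1.6]
finger_gap: 0.462
gripper_force: 50.3
105.21770641521857
```

View pics/p2.png

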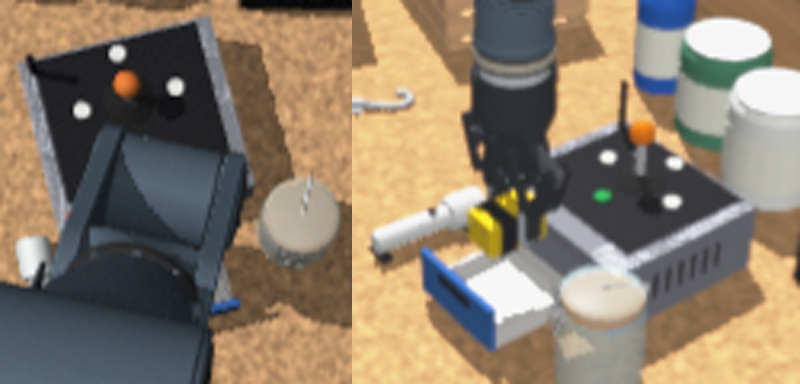

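The pack (500,222 in the right half) hangs level over the open drawer and the jar and torch are untouched. I lower it gently.

```bash
python3 -m handwheel '[[0,0,-10,0,0,0,0],[0,0,-10,0,0,0,0],[0,0,-10,0,0,0,0],[0,0,-10,0,0,0,0],[0,0,-10,0,0,0,0],[0,0,-8,0,0,0,0],[0,0,-5,0,0,0,0],[0,0,-3,0,0,0,0],[0,0,-1,0,0,0,0],[0,0,0,0,0,0,0]]'; python3 -m handwheel '[[0,0,-1,0,0,0,0],[0,0,0,0,0,0,0],[0,0,0,0,0,0,0.58],[0,0,0,0,0,0,0.58],[0,0,0,0,0,0,0.62],[0,0,0,0,0,0,0.62],[0,0,0,0,0,0,0.62],[0,0,0,0,0,0,0.62],[0,0,0,0,0,0,0.62],[0,0,0,0,0,0,0.62]]'
```

```text
t: 10.25
tcp_pos: [0.5398, -0.0006, 0.0185]
tool_rot: [-0.132, 0.991, -0.0, 0.0]
force: [0.7, -0.2, -2.3]
finger_gap: 0.465
gripper_force: 50.3
t: 11.5
tcp_pos: [0.5397, -0.0006, 0.0173]
tool_rot: [-0.132, 0.991, -0.0, -0.0]
force: [0.0, -0.0, 0.8]
finger_gap: 0.62
gripper_force: 0.0
```

```bash
python3 -m handwheel '[[0,0,10,0,0,0,0.62],[0,0,20,0,0,0,0.62],[0,0,30,0,0,0,0.62],[0,0,40,0,0,0,0.62],[0,0,32,0,0,0,0.5],[-23,-6,0,0,0,0,0],[-23,-6,0,0,0,0,0],[-23,-6,0,0,0,0,0],[-23,-6,0,0,0,0,0],[-23,-6,0,0,0,0,0]]'
python3 - <<'E'
from h import *
snap("top","t3",(190,112,300,232),5)
E
```

```text
t: 12.75
tcp_pos: [0.424, -0.0307, 0.15]
tool_rot: [-0.132, 0.991, -0.0, 0.0]
force: [-0.2, -0.1, 0.1]
finger_gap: 0.001
gripper_force: 0.0
```

View pics/t3.png

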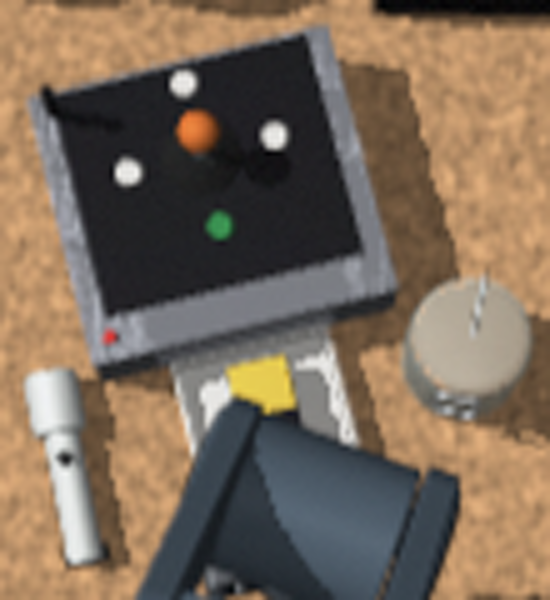

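The top crop shows the yellow pack squarely in the drawer at about (262,385), with everything else in place. I descend in front of the panel and push.

```bash
python3 -m handwheel '[[0,0,-25,0,0,0,0],[0,0,-30,0,0,0,0],[0,0,-30,0,0,0,0],[0,0,-25,0,0,0,0],[0,0,-12,0,0,0,0],[0,0,0,0,0,0,0],[6,1.5,0,0,0,0,0],[6,1.5,0,0,0,0,0],[6,1.5,0,0,0,0,0],[6,1.5,0,0,0,0,0]]' && python3 -m handwheel '[[6,1.6,0,0,0,0,0],[6,1.6,0,0,0,0,0],[8,2,0,0,0,0,0],[8,2.2,0,0,0,0,0],[8,2.2,0,0,0,0,0],[8,2.2,0,0,0,0,0],[8,2.2,0,0,0,0,0],[8,2.2,0,0,0,0,0],[8,2.2,0,0,0,0,0],[8,2.2,0,0,0,0,0]]'
```

```text
t: 14.05
tcp_pos: [0.4494, -0.0245, 0.0277]
tool_rot: [-0.132, 0.991, -0.0, 0.0]
force: [-0.1, -0.6, 0.6]
finger_gap: -0.004
gripper_force: 0.0
t: 15.3
tcp_pos: [0.5251, -0.0038, 0.0272]
tool_rot: [-0.132, 0.991, 0.0, -0.0]
force: [-0.9, 0.4, -0.7]
finger_gap: -0.0
gripper_force: 0.5
```

```bash
python3 -m handwheel '[[7,1.9,0,0,0,0,0],[7,1.9,0,0,0,0,0],[6,1.6,0,0,0,0,0],[5,1.3,0,0,0,0,0],[4,1.1,0,0,0,0,0],[3,0.8,0,0,0,0,0],[2,0.5,0,0,0,0,0],[2,0.5,0,0,0,0,0],[0,0,0,0,0,0,0],[0,0,0,0,0,0,0]]' && python3 -m handwheel '[[2,0.5,0,0,0,0,0],[2,0.5,0,0,0,0,0],[1,0.3,0,0,0,0,0],[1,0.3,0,0,0,0,0],[0,0,0,0,0,0,0],[0,0,0,0,0,0,0],[0,0,0,0,0,0,0],[0,0,0,0,0,0,0],[0,0,0,0,0,0,0],[0,0,0,0,0,0,0]]'
```

```text
t: 16.55
tcp_pos: [0.561, 0.0057, 0.0273]
tool_rot: [-0.132, 0.991, -0.0, 0.0]
force: [-1.1, -0.4, 1.1]
finger_gap: 0.001
gripper_force: 0.6
t: 17.8
tcp_pos: [0.5613, 0.006, 0.0273]
tool_rot: [-0.133, 0.991, 0.0, -0.006]
force: [-11.2, -8.7, 9.0]
finger_gap: 0.0
gripper_force: 6.9
```

```bash
python3 -m handwheel '[[-6,-1.6,0,0,0,0,0],[-10,-2.6,0,0,0,0,0],[-20,-5.2,0,0,0,0,0],[-25,-6.5,0,0,0,0,0],[-25,-6.5,0,0,0,0,0],[-15,-4,0,0,0,0,0],[0,0,20,0,0,0,0],[0,0,30,0,0,0,0],[0,0,30,0,0,0,0],[0,0,0,0,0,0,0]]'
python3 - <<'E'
from h import *
a=manip.snapshot("top")[112:232,190:300,::-1];b=manip.snapshot("side")[120:240,210:350,::-1]
f=lambda i:cv2.resize(np.ascontiguousarray(i),None,fx=3.2,fy=3.2,interpolation=cv2.INTER_CUBIC)
cv2.imwrite("pics/p4.png",np.hstack([f(a),f(b)]))
E
```

```text
t: 19.05
tcp_pos: [0.4679, -0.0197, 0.1092]
tool_rot: [-0.132, 0.991, -0.001, 0.003]
force: [-0.5, -0.5, 0.2]
finger_gap: 0.001
gripper_force: 0.0
```

View pics/p4.png

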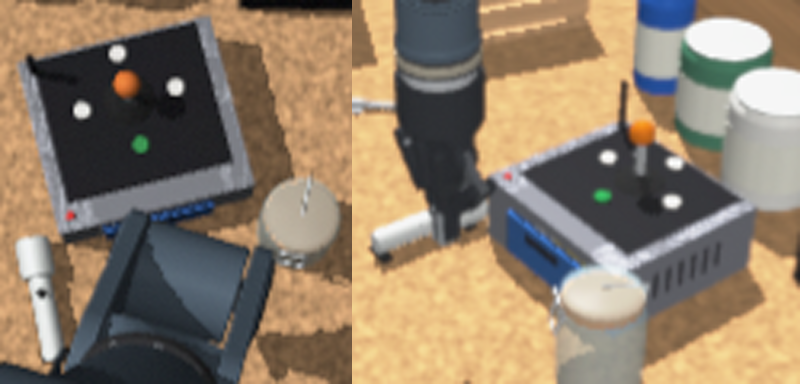

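The drawer looks home: blue strip at (160,220) left, (545,250) right. I check that numerically by projecting the panel edge for several openings.

```bash
python3 - <<'E'
from h import *
a=manip.snapshot("side")[:,:,::-1]; b=manip.snapshot("top")[:,:,::-1]
X=np.array([.9655,.2604]);Y=np.array([-.2604,.9655]);o=np.array([.6679,.0344])
W=lambda x,y,z:[*(o+x*X+y*Y),z]
S=8;ox,oy=250,155
im=cv2.resize(np.ascontiguousarray(a[oy:oy+70,ox:ox+80]),None,fx=S,fy=S,interpolation=cv2.INTER_CUBIC)
def line(P,c):
    q=[tuple(int(v) for v in ((p-[ox,oy]+.5)*S)) for p in proj("side",P)]
    cv2.line(im,q[0],q[1],c,1)
line([W(-.09,.1,.075),W(-.09,-.1,.075)],(0,255,0))
for x,c in((-.09,(255,255,255)),(-.098,(0,255,255)),(-.104,(0,0,255))):
    line([W(x,.057,.059),W(x,-.057,.059)],c); line([W(x,.057,.059),W(x,.057,.009)],c)
cv2.imwrite("pics/ov.png",im)
E
```

```text
(no output)
```

View pics/ov.png

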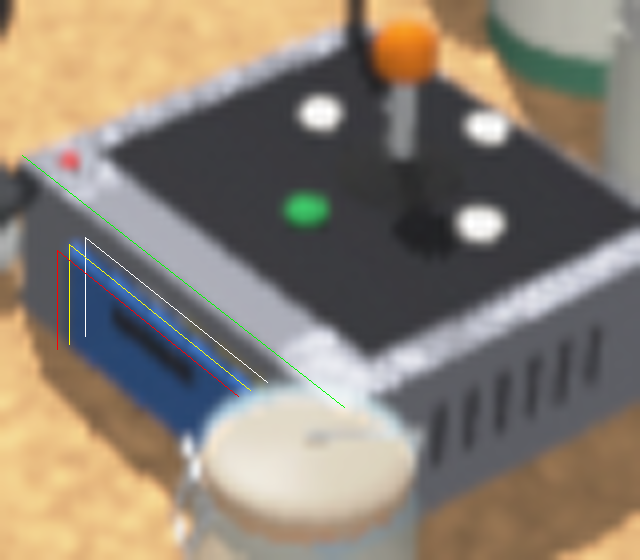

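The panel's outer edge matches the -98 mm line, with its back flush on the console face, so the drawer is home. Next I go behind the knob on its +x side, over the top.

```bash
python3 -m handwheel '[[0,0,33,0,0,0,0],[0,0,33,0,0,0,0],[0,0,33,0,0,0,0],[0,0,32,0,0,0,0],[45,12,0,0,0,0,0],[45,12,0,0,0,0,0],[45,12,0,0,0,0,0],[45,12,0,0,0,0,0],[46,13,0,0,0,0,0],[46,13,0,0,0,0,0]]' && python3 -m handwheel '[[0,0,0,0,0,0,0],[0,0,-20,0,0,0,0],[0,0,-25,0,0,0,0],[0,0,-25,0,0,0,0],[0,0,-25,0,0,0,0],[0,0,-20,0,0,0,0],[0,0,-7,0,0,0,0],[0,0,0,0,0,0,0],[0,0,0,0,0,0,0],[0,0,0,0,0,0,0]]'
```

```text
t: 20.5
tcp_pos: [0.7386, 0.0553, 0.2358]
tool_rot: [-0.132, 0.991, 0.0, -0.002]
force: [1.0, 0.1, -0.3]
finger_gap: 0.004
gripper_force: 0.0
t: 21.75
tcp_pos: [0.7384, 0.0548, 0.1176]
tool_rot: [-0.132, 0.991, -0.0, 0.001]
force: [-0.1, 0.1, -0.1]
finger_gap: -0.004
gripper_force: 0.0
```

```bash
python3 -m handwheel '[[-5,-2,0,0,0,0,0],[-5,-2,0,0,0,0,0],[-5,-1.3,0,0,0,0,0],[-5,-1.3,0,0,0,0,0],[-5,-1.3,0,0,0,0,0],[-5,-1.3,0,0,0,0,0],[-5,-1.3,0,0,0,0,0],[-4,-1.1,0,0,0,0,0],[-3,-0.8,0,0,0,0,0],[0,0,0,0,0,0,0]]'
python3 - <<'E'
from h import *
a=manip.snapshot("side")[120:240,210:350,::-1]
cv2.imwrite("pics/k.png",cv2.resize(np.ascontiguousarray(a),None,fx=5,fy=5,interpolation=cv2.INTER_CUBIC))
hsv=cv2.cvtColor(np.ascontiguousarray(a),cv2.COLOR_BGR2HSV)
m=cv2.inRange(hsv,(5,180,120),(18,255,255));n,l,st,ce=cv2.connectedComponentsWithStats(m);i=1+st[1:,4].argmax()
print(ce[i]+[210,120],st[i])
X=np.array([.9655,.2604]);Y=np.array([-.2604,.9655]);p=np.array([.692,.0409])
for th in(0,.3,.35,.4,.45): print(th,proj("side",[*(p-.058*np.sin(th)*X),.075+.058*np.cos(th)]))
for ph in(-.1,.1): print(ph,proj("side",[*(p-.058*np.sin(.38)*X+.058*np.sin(ph)*Y),.075+.058*np.cos(.38)]))
E
```

```text
t: 23.0
tcp_pos: [0.6957, 0.0424, 0.1164]
tool_rot: [-0.132, 0.991, -0.0, 0.0]
force: [0.9, -0.2, 1.2]
finger_gap: 0.0
gripper_force: 0.8
[295.45454545 163.65909091] [82 40  8  8 44]
0 [[300.8 160.7]]
0.3 [[296.6 163.2]]
0.35 [[295.9 163.7]]
0.4 [[295.2 164.3]]
0.45 [[294.5 164.9]]
-0.1 [[296.7 164.9]]
0.1 [[294.3 163.3]]
```

View pics/k.png

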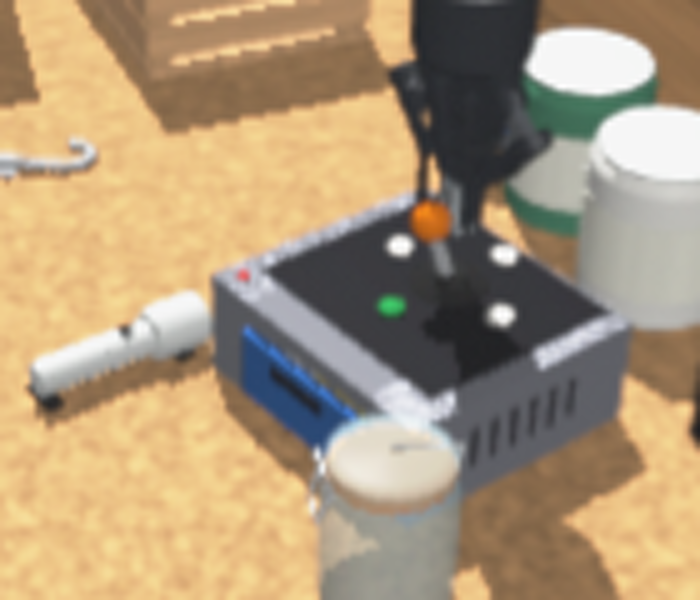

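The ball (430,220) leans towards the green dot (390,305), at a tilt of about 0.37 rad. I nudge it 1 mm further, hold for over two seconds, then back off slowly.

```bash
H='[0,0,0,0,0,0,0]'; python3 -m handwheel '[[-1,-0.3,0,0,0,0,0],[0,0,0,0,0,0,0],[0,0,0,0,0,0,0],[0,0,0,0,0,0,0],[0,0,0,0,0,0,0],[0,0,0,0,0,0,0],[0,0,0,0,0,0,0],[0,0,0,0,0,0,0],[0,0,0,0,0,0,0],[0,0,0,0,0,0,0]]' && python3 -m handwheel '[[0,0,0,0,0,0,0],[0,0,0,0,0,0,0],[0,0,0,0,0,0,0],[0,0,0,0,0,0,0],[0,0,0,0,0,0,0],[0,0,0,0,0,0,0],[0,0,0,0,0,0,0],[0,0,0,0,0,0,0],[0,0,0,0,0,0,0],[0,0,0,0,0,0,0]]' && python3 -m handwheel '[[3,0.8,0,0,0,0,0],[4,1,0,0,0,0,0],[4,1,0,0,0,0,0],[4,1,0,0,0,0,0],[4,1,0,0,0,0,0],[4,1,0,0,0,0,0],[5,1.3,0,0,0,0,0],[5,1.3,0,0,0,0,0],[5,1.3,0,0,0,0,0],[5,1.3,0,0,0,0,0]]' && python3 -m handwheel '[[0,0,10,0,0,0,0],[0,0,25,0,0,0,0],[0,0,30,0,0,0,0],[0,0,30,0,0,0,0],[0,0,30,0,0,0,0],[-45,-12,0,0,0,0,0],[-45,-12,0,0,0,0,0],[-50,-13,0,0,0,0,0],[-50,-13,0,0,0,0,0],[0,0,0,0,0,0,0]]'
```

```text
t: 24.3
tcp_pos: [0.6946, 0.0421, 0.1163]
tool_rot: [-0.132, 0.991, 0.0, -0.0]
force: [1.3, 0.1, 1.0]
finger_gap: 0.003
gripper_force: 0.8
t: 25.55
tcp_pos: [0.6947, 0.0421, 0.1163]
tool_rot: [-0.132, 0.991, -0.0, 0.0]
force: [1.7, 0.9, 1.1]
finger_gap: 0.002
gripper_force: 0.8
t: 26.8
tcp_pos: [0.738, 0.0532, 0.1163]
tool_rot: [-0.132, 0.991, -0.0, -0.0]
force: [0.6, -0.7, 0.8]
finger_gap: 0.002
gripper_force: 0.0
t: 28.05
tcp_pos: [0.5428, 0.0032, 0.2416]
tool_rot: [-0.132, 0.991, 0.001, -0.002]
force: [0.4, 0.3, 0.1]
finger_gap: 0.001
gripper_force: 0.0
```

```bash
python3 - <<'E'
from h import *
snap("side","end",(180,100,380,310),3)
E
```

```text
(no output)
```

View pics/end.png

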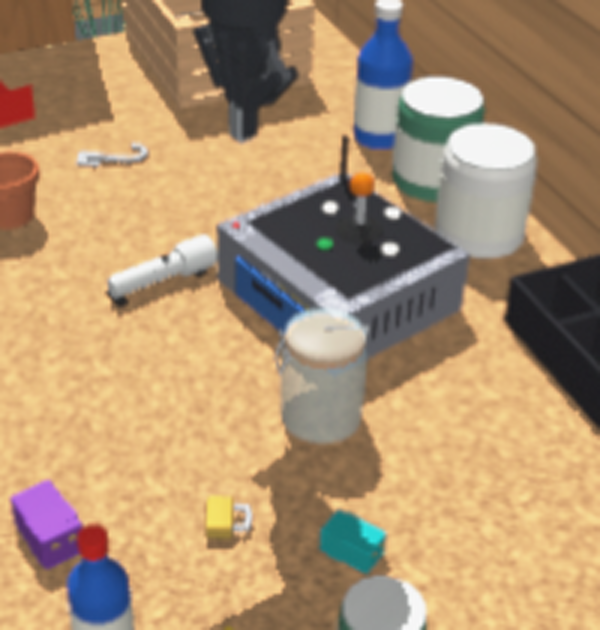

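The stick is upright again (362,185), the drawer is shut (265,290), the bystanders are in place and the arm is clear, so I hand it in.

```bash
python3 -c "
from station import manip
print(manip.sign_off())"
```

```text
the job is handed in; nothing more can be done
None
```

I handed the job in at about 28 s: the yellow battery pack is flat in the drawer, the drawer is pushed home, and the joystick was held towards the green dot for over two seconds and sprang back upright. Nothing else visibly moved; sign-off returned no verdict, so this rests on the camera images and force readings.

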